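Spin the figure on the photo turntable and stop it at zero

ROBOT

A 7-joint arm with a two-finger parallel gripper is mounted at the origin on the work surface. World frame = base frame: x ahead of the robot, y to its left, z up, the work surface at z = 0. Lengths are in m, angles in rad, forces in N, time in s.
With the tool pointing down it reaches from about 0.4 to 0.875 m from the base axis. Payload 6.5 kg.
Tool frame: the origin (TCP) lies at the very end of the fingers, on their centre line; the grasp point (between the pads) lies 19 mm behind it; z points along the fingers, y is the line along which they close (so a half turn about z gives the same grasp; the last joint's range is limited). The gripper opens to 85 mm and grips with 20 to 120 N. Pads are 22 mm wide; open, the fingers measure 114 mm over their backs; the gripper's body (76 mm by 85 mm) begins 54 mm behind the grasp point. The pads swing forward as they close: fully open they stand 13 mm farther back than shut.
Start: joints at [-1.22, 0.536, -0.004, 1.538, 0.003, 1.067, -0.071], TCP at [0.263, 0.594, 0.198] pointing down, gripper open.
Joint ranges: [-2.7, 2.7], [-0.37, 2.16], [-1.27, 1.26], [0.24, 2.4], [-1.31, 4.45], [0.19, 1.91], [-2.76, 2.76]. Speed limits (rad/s): [2.39, 2.39, 3.14, 3.14, 3.14, 3.14, 3.14].

INTERFACE

Orientations are given as a unit quaternion [w, x, y, z].
In Python, from workcell import env gives the robot as it stands. The module is installed in compiled form; this text tells all that it offers.
- The arm moves only by the shell command python3 -m handwheel 'ROWS' [FORCE]. ROWS is JSON, a list of rows, each a list of 3 entries, a list of its own where there are three numbers: the closure, from 0 (fully open) to 1 (shut), then the shift along the tool's x, y, z each as a share of 400 mm, from -1 to 1, then the turn about the tool's z as a share of 360 degrees, from -1 to 1. In form: [[gripper, [dx, dy, dz], twist], ...]. A call has 1 to 12 rows; each row is the pose to reach, as a shift and turn from the pose commanded when the call began, along the tool's axes at that moment, turning the shorter way round; what a row does not reach only later rows make up. A row lasts 1/10 s, in which the tool goes at most 50 mm and 8.59 degrees, less where a joint would pass 70% of its speed; a pose out of reach is approached as far as the arm can. A call with a number of a shift or a turn outside -1 to 1 is refused whole. A call with a gripper value outside its range is refused whole. The fingers move at their own pace and stop on an object; FORCE is the grip in N (left out, the last holds). Time passes only in rows, so rows that repeat a pose let the fingers close. It gives the time, the measured TCP pose, the force, the opening and the grip force at its end, in the units of the state.
- env.read_state(): the state, without advancing time (a new reading comes with each control period).
- env.get_image(name): name is "scene" or "top" or "wrist"; returns the picture (400x640x3 uint8, red, green, blue); there is no depth.
- env.camera_params(name): a dict with "intrinsics" (3x3 intrinsics, pixels), "pose" (4x4, takes a point from camera to world coordinates). Camera axes: x right, y up, looking along -z (the intrinsics and any distortion apply to the point x, -y, -z); pixel columns grow to the right and rows downward; lengths in m; the calibration is good to about 2 mm. The wrist camera is an equidistant fisheye: a pixel r from the principal point sees the ray r / f radians off the axis. A picture is of the moment at which its call begins: read the wrist's pose just before it. camera_params takes no time and is no camera call; for the wrist camera it gives the pose at the moment of the call.
- env.sign_off(): hands the job in; it is judged then, once.
The state is a dict: "time": time; "joints": joint angles; "dq": joint speeds; "joint_torque": joint torques, N m; "eef_pos": TCP position; "orientation": TCP orientation; "contact_force": force on the tool from outside, world axes, zero at the start; "ft_torque": the same for the moment, N m; "grip_width": finger opening in m; "grasp_force": force on a finger pad.
Only numpy, scipy, OpenCV 4.12 (cv2) and the standard library are available. Lean on these libraries where they do the work, as an engineer would, in place of code of your own. Each camera call takes 0.05 s, during which the arm holds its last target. There are 200 camera calls.

TASK

Look the freshly varnished figure over all round and set it ready for its first picture: with a fingertip on the photo turntable's wheel, flick it either way so that it spins by itself and its long zero bar runs past the fixed pointer untouched. When the bar comes round to the pointer again, that time or a later one, brake the wheel with a fingertip so that it stops with the bar at the pointer, in one stop and not pushed round to it afterwards, and take the finger away. Do not touch the wet figure, do not lift or shove the turntable, and leave the bottles and everything else standing where they are.

Things in the scene. Friction and masses are not known exactly. Their poses are not given: they have to be found in the camera images.
- turntable: photo turntable standing loose on rubber feet, 1.8 kg: dark base disc 156 mm across, 16 mm high, with a centre column; carries the wheel and the pointer. Origin: centre of its underside, on the wheel's axis; z up; the pointer is on its -x side. The loose things beside it stand 38 mm or more outside the wheel's edge, left and right of the line from pointer to axis; its +x side is clear
- wheel (a joint): turn of the wheel, rad, counter-clockwise from above positive, counted on over many turns without limit; the zero bar is at the pointer at 0 and at every whole turn (6.283) either way. Starts at 1.5 to 4.8. Ball bearing: flicked to 3 rad/s it coasts for about two turns or more, slowing by 0.15 to 0.45 rad/s each second (different every time), and stays where it stops
- wheel_center (a point): centre of the wheel's flat upper face, 55 mm above the table. The wheel: aluminium disc 200 mm across, 12 mm thick, 0.5 to 1 kg, knurled edge, short black ticks every 15 degrees. Rigid, and it grips a fingertip: pressed near the edge with 5 to 10 N, a fingertip sweeping along carries the wheel with it, one held still stops it in about 0.1 s
- wheel_mark (a point): outer end of the zero bar, on the wheel's upper face 98 mm from its axis: the only long mark, a black bar 7 mm wide that runs from beside the figure (27 mm from the axis) to the edge. Turns with the wheel
- pointer_tip (a point): tip of the fixed pointer, a house-shaped flat aluminium plate 25 mm wide and 4 mm thick on an upright bracket that stands from the base just outside the wheel's edge; the tip is 105 mm from the axis, 55 mm above the table; plate and bracket reach out to 136 mm from the axis, their top 57 mm above the table
- figure: the figure with wet varnish, a warrior with shield and spear on a round black base 32 mm across, 54 mm high, stuck fast on the middle of the wheel; faces the zero bar. Origin: centre of its underside, on the wheel's upper face
- bottle_a: loose dropper bottle, 27 mm across, 88 mm high, beside the wheel. Origin: centre of its underside
- bottle_b: loose dropper bottle, 27 mm across, 88 mm high, beside the wheel. Origin: centre of its underside
- bottle_c: loose dropper bottle, 25 mm across, 80 mm high, beside the wheel. Origin: centre of its underside
- varnish: loose small jar, 36 mm across, 50 mm high, beside the wheel. Origin: centre of its underside
- grip: loose turned wooden painting grip, 42 mm across, with a second figure on it, 106 mm high in all, beside the wheel. Origin: centre of its underside
- rinse_jar: loose open glass, 68 mm across, 85 mm high, to the robot's left. Origin: centre of its underside
- sketchbook: loose closed book, 150 x 210 x 19 mm, to the robot's right. Origin: centre of its underside
Not all that is in view belongs to the job. What is shaped like the turntable but pink is not meant.

How it is judged:
On the way, in this order (a step that is already met when the one before it is completed fails the run):
1. spinning by itself faster than 0.6 rad/s, the zero bar runs past the pointer with nothing touching the wheel (horizontal distance between wheel_mark and pointer_tip below 0.06 m and (velocity of joint wheel above 0.6 rad/s or velocity of joint wheel below -0.6 rad/s) and contact force between each of the fingers, the arm and wheel below 0.02 N), for 0.02 s.
2. still turning, the bar has gone on to the far half of the turn (x of wheel_mark in the frame of turntable above 0.03 m and (velocity of joint wheel above 0.1 rad/s or velocity of joint wheel below -0.1 rad/s)), for 0.02 s.
3. with a fingertip on the wheel it comes to rest with the bar at the pointer (x of wheel_mark in the frame of turntable below -0.05 m and y of wheel_mark in the frame of turntable between -0.02 and 0.02 m and contact force between the fingers and wheel above 0.1 N and velocity of joint wheel between -0.05 and 0.05 rad/s), for 0.02 s.
At the end, for the whole second after the job is handed in: the wheel is at rest (under 0.03 rad/s) with the outer end of the zero bar within 20 mm sideways of the pointer (about 12 degrees either side), untouched, the turntable upright within 30 mm of its place and all bystanders upright within 30 mm of theirs (x of wheel_mark in the frame of turntable below -0.05 m and y of wheel_mark in the frame of turntable between -0.02 and 0.02 m and velocity of joint wheel between -0.03 and 0.03 rad/s and distance of turntable from where it was at the start of the episode below 0.03 m and angle between turntable's own z axis and vertical below 0.05 rad and not (distance of bottle_a from where it was at the start of the episode above 0.03 m or angle between bottle_a's own z axis and vertical above 0.4 rad) and not (distance of bottle_b from where it was at the start of the episode above 0.03 m or angle between bottle_b's own z axis and vertical above 0.4 rad) and not (distance of bottle_c from where it was at the start of the episode above 0.03 m or angle between bottle_c's own z axis and vertical above 0.4 rad) and not (distance of varnish from where it was at the start of the episode above 0.03 m or angle between varnish's own z axis and vertical above 0.4 rad) and not (distance of grip from where it was at the start of the episode above 0.03 m or angle between grip's own z axis and vertical above 0.4 rad) and not (distance of rinse_jar from where it was at the start of the episode above 0.03 m or angle between rinse_jar's own z axis and vertical above 0.4 rad) and not (distance of sketchbook from where it was at the start of the episode above 0.03 m or angle between sketchbook's own z axis and vertical above 0.4 rad)).
It fails at once if once the bar has passed the pointer, the wheel is held at rest under a finger with the bar away from the pointer (more than about 12 degrees) (contact force between the fingers and wheel above 0.1 N and velocity of joint wheel between -0.02 and 0.02 rad/s and not (x of wheel_mark in the frame of turntable below -0.05 m and y of wheel_mark in the frame of turntable between -0.02 and 0.02 m) and (value of joint wheel above 6.583 rad or value of joint wheel below -0.3 rad)).
It fails at once if the wet figure is touched (contact force between any of the fingers, the arm and figure above 0.05 N).
It fails at once if the turntable is lifted, tipped or shoved over 30 mm (height (world z) of turntable above 0.008 m or angle between turntable's own z axis and vertical above 0.1 rad or distance of turntable from where it was at the start of the episode above 0.03 m).
It fails at once if a bystander is lifted, tipped or shoved over 30 mm ((distance of bottle_a from where it was at the start of the episode above 0.03 m or angle between bottle_a's own z axis and vertical above 0.4 rad) or (distance of bottle_b from where it was at the start of the episode above 0.03 m or angle between bottle_b's own z axis and vertical above 0.4 rad) or (distance of bottle_c from where it was at the start of the episode above 0.03 m or angle between bottle_c's own z axis and vertical above 0.4 rad) or (distance of varnish from where it was at the start of the episode above 0.03 m or angle between varnish's own z axis and vertical above 0.4 rad) or (distance of grip from where it was at the start of the episode above 0.03 m or angle between grip's own z axis and vertical above 0.4 rad) or (distance of rinse_jar from where it was at the start of the episode above 0.03 m or angle between rinse_jar's own z axis and vertical above 0.4 rad) or (distance of sketchbook from where it was at the start of the episode above 0.03 m or angle between sketchbook's own z axis and vertical above 0.4 rad)).
It also fails if it takes over 51 s, if anything falls off the work surface, if the arm or the gripper's body presses on something with over 40 N, if the wrist force passes 120 N, or if a joint passes its speed limit or range.

## Working session

There is one attempt and no reset: what is moved stays moved. The work goes in short steps, Python scripts to look and compute and a shell command to move; the robot and the scene stay as the last step left them, time stands still between calls to the robot, and variables do not carry over. Pictures are saved under pics/ and viewed, at most 10 in all, crops included, and the job is handed in when it is done.

```bash
mkdir -p pics; python3 - <<'E'
from workcell import env
import cv2,numpy as np
for n in("scene","top"):
    im=env.get_image(n);cv2.imwrite(f"pics/{n}0.png",im[:,:,::-1]);p=env.camera_params(n);print(n,np.round(p["intrinsics"],1).tolist(),np.round(p["pose"],4).tolist())
s=env.read_state();print({k:np.round(v,4).tolist() for k,v in s.items()})
E
```

```text
scene [[487.7, 0.0, 312.9], [0.0, 487.7, 206.7], [0.0, 0.0, 1.0]] [[-0.7419, -0.4664, 0.4816, 1.1426], [0.6701, -0.4927, 0.5551, 0.6906], [-0.0216, 0.7346, 0.6781, 0.9596], [0.0, 0.0, 0.0, 1.0]]
top [[508.8, 0.0, 313.8], [0.0, 508.8, 194.1], [0.0, 0.0, 1.0]] [[0.0274, 0.9782, -0.2058, 0.1632], [-0.9996, 0.027, -0.0044, -0.055], [0.0013, 0.2058, 0.9786, 1.6106], [0.0, 0.0, 0.0, 1.0]]
{'time': 0.1, 'joints': [-1.2202, 0.5371, -0.0045, 1.5387, 0.0026, 1.0673, -0.0712], 'dq': [-0.0008, -0.0033, 0.0012, -0.0032, 0.0016, 0.0013, 0.0015], 'joint_torque': [0.0028, -58.4563, 1.0523, -25.9772, 0.0127, 0.0046, 0.0], 'eef_pos': [0.2629, 0.5938, 0.1976], 'orientation': [-0.0001, 0.2069, 0.9784, -0.0008], 'contact_force': [0.2535, -0.1733, 0.7594], 'ft_torque': [-0.0242, 0.0068, 0.0386], 'grasp_force': 0.0, 'grip_width': 0.0852}
```

View pics/top0.png

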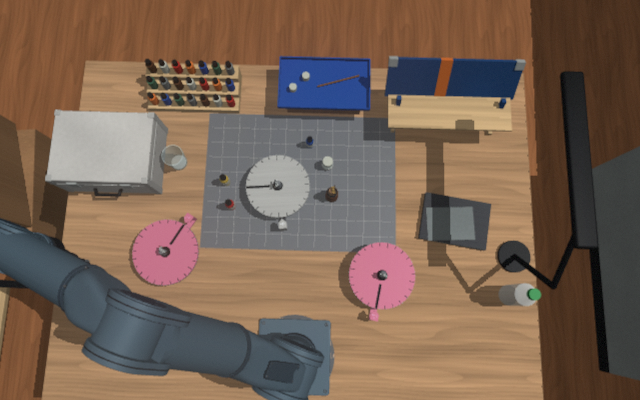

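View pics/scene0.png

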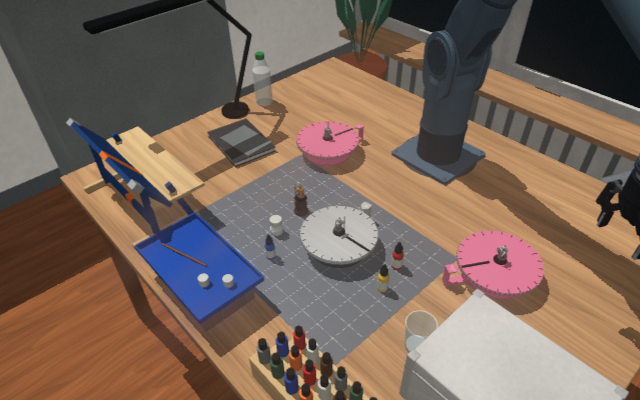

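The top view shows the real wheel centred near (278,186), with the pointer at (282,225) and the bar pointing left, its end at about (247,187). Bystanders are at (223,179), (229,203), (309,141), (327,162) and (332,193).

```bash
cat > h.py <<'E'
from workcell import env
import cv2,numpy as np
def bp(n,u,v,z):
    p=env.camera_params(n);K=p["intrinsics"];T=np.array(p["pose"])
    d=T[:3,:3]@np.array([(u-K[0][2])/K[0][0],-(v-K[1][2])/K[1][1],-1]);o=T[:3,3]
    return o+d*(z-o[2])/d[2]
E
python3 - <<'E'
from h import *
for n,u,v,z in [("top",278,186,.055),("top",282,222,.055),("top",248,187,.055),("top",223,179,.07),("top",229,203,.07),("top",309,141,.07),("top",327,162,.05),("top",332,193,.07),("scene",339,235,.055),("scene",366,208,.055)]: print(n,u,v,bp(n,u,v,z).round(3))
im=cv2.imread("pics/top0.png");c=cv2.resize(im[120:250,200:360],None,fx=4,fy=4,interpolation=cv2.INTER_CUBIC);cv2.imwrite("pics/c.png",c)
g=im[:,:,::-1].astype(int);m=((g.min(2)>140)&(g.max(2)-g.min(2)<25)).astype(np.uint8);m=cv2.morphologyEx(m,cv2.MORPH_OPEN,np.ones((3,3)))
n,l,s,ce=cv2.connectedComponentsWithStats(m);print([(s[i].tolist(),ce[i].round(1).tolist()) for i in range(1,n) if s[i][4]>300])
E
```

```text
top 278 186 [0.513 0.065 0.055]
top 282 222 [0.399 0.048 0.055]
top 248 187 [0.507 0.159 0.055]
top 223 179 [0.527 0.236 0.07 ]
top 229 203 [0.452 0.213 0.07 ]
top 309 141 [ 0.658 -0.028  0.07 ]
top 327 162 [ 0.596 -0.087  0.05 ]
top 332 193 [ 0.492 -0.104  0.07 ]
scene 339 235 [0.523 0.076 0.055]
scene 366 208 [0.399 0.053 0.055]
[([46, 110, 108, 73, 6943], [100.2, 146.4]), ([246, 155, 64, 62, 2797], [278.1, 185.6])]
```

View pics/c.png

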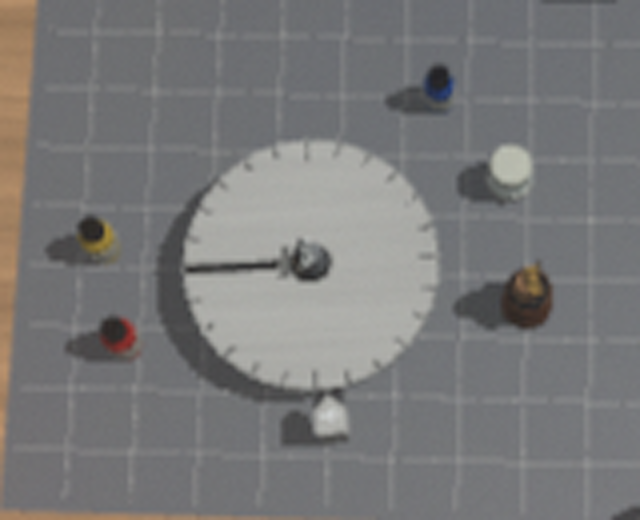

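```bash
python3 -m handwheel '[[1,[-0.65,-0.5,0],0.1836],[1,[-0.65,-0.5,0],0.1836],[1,[-0.65,-0.5,0],0.1836],[1,[-0.65,-0.5,0],0.1836],[1,[-0.65,-0.5,0],0.1836],[1,[-0.65,-0.5,0],0.1836],[1,[-0.65,-0.5,0],0.1836],[1,[-0.65,-0.5,0],0.1836],[1,[-0.65,-0.5,0],0.1836]]' 20
python3 - <<'E'
from h import *
from scipy.spatial.transform import Rotation as R
s=env.read_state();q=s["orientation"];M=R.from_quat([*q[1:],q[0]]).as_matrix()
print(M.round(3).tolist(), ((np.array([.583,.017,.13])-s["eef_pos"])@M/.4).round(4))
E
```

```text
time: 1.0
eef_pos: [0.4201, 0.3053, 0.1982]
orientation: [0.0, 0.708, 0.706, -0.0]
contact_force: [0.2, 0.5, 0.6]
grip_width: -0.0001
grasp_force: 0.0
[[0.002, 1.0, -0.0], [1.0, -0.002, -0.0], [-0.0, -0.0, -1.0]] [-0.7197  0.4089  0.1708]
```

```bash
python3 -m handwheel '[[1,[-0.72,0.409,0],0],[1,[-0.72,0.409,0],0],[1,[-0.72,0.409,0],0],[1,[-0.72,0.409,0],0],[1,[-0.72,0.409,0],0],[1,[-0.72,0.409,0],0],[1,[-0.72,0.409,0.1],0],[1,[-0.72,0.409,0.17],0],[1,[-0.72,0.409,0.17],0],[1,[-0.72,0.409,0.17],0]]'
python3 - <<'E'
from h import *
for n in("top","wrist"):
    im=env.get_image(n)
    if n=="top": im=cv2.resize(im[120:250,200:360],None,fx=4,fy=4)
    cv2.imwrite(f"pics/{n}1.png",im[:,:,::-1])
print(np.round(env.camera_params("wrist")["pose"],3).tolist(),np.round(env.camera_params("wrist")["intrinsics"],1).tolist())
E
```

```text
time: 2.0
eef_pos: [0.5833, 0.0198, 0.1304]
orientation: [-0.001, 0.706, 0.709, -0.0]
contact_force: [0.8, -0.2, 0.1]
grip_width: -0.0
grasp_force: 0.0
[[1.0, -0.003, -0.005, 0.583], [0.004, 0.963, 0.27, 0.089], [0.004, -0.27, 0.963, 0.307], [0.0, 0.0, 0.0, 1.0]] [[309.7, 0.0, 323.8], [0.0, 309.7, 203.5], [0.0, 0.0, 1.0]]
```

View pics/top1.png

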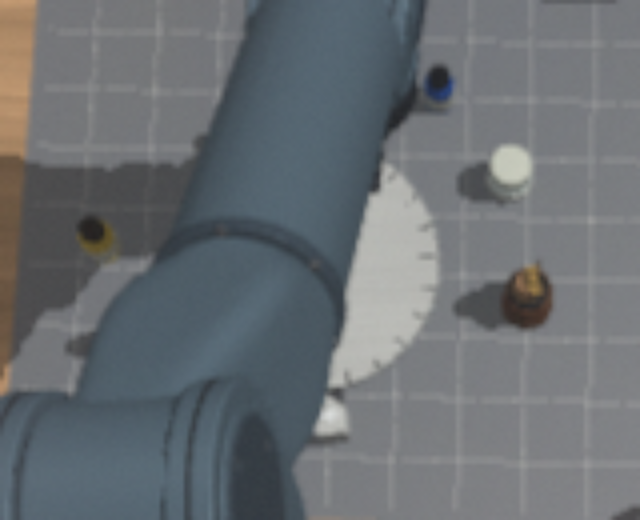

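View pics/wrist1.png

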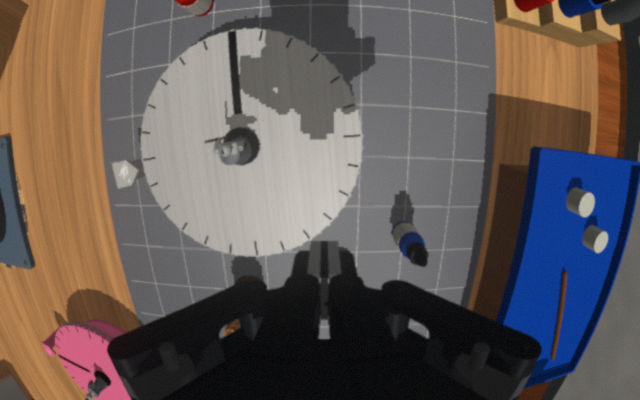

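The wrist view sees the whole wheel, with the bar from (236,110) to (232,32) and the pointer at (123,172). I'll build an angle reader on this view.

```bash
cat >> h.py <<'E'
def proj(P,p):
    K=np.array(p["intrinsics"]);T=np.array(p["pose"]);q=(np.atleast_2d(P)-T[:3,3])@T[:3,:3]
    q=q*[1,-1,-1];r=np.hypot(q[:,0],q[:,1]);th=np.arctan2(r,q[:,2])
    return np.stack([K[0,2]+K[0,0]*th*q[:,0]/r,K[1,2]+K[1,1]*th*q[:,1]/r],1)
def fbp(u,v,z,p):
    K=np.array(p["intrinsics"]);T=np.array(p["pose"]);a=np.array([(u-K[0,2])/K[0,0],(v-K[1,2])/K[1,1]]);t=np.hypot(*a)
    d=T[:3,:3]@np.array([a[0]/t*np.sin(t),-a[1]/t*np.sin(t),-np.cos(t)]);return T[:3,3]+d*(z-T[2,3])/d[2]
def bar(g,p,c):  # world angle (deg) of the zero bar: darkest ray relative to its sides
    a=np.arange(0,360,.5);r=np.linspace(.035,.084,40)
    A=np.radians(a)[:,None];X=np.stack([c[0]+r*np.cos(A),c[1]+r*np.sin(A),0*A+0*r+.055],2).reshape(-1,3)
    uv=proj(X,p).astype(np.float32).reshape(len(a),-1,2)
    s=cv2.remap(g,uv[...,0],uv[...,1],cv2.INTER_LINEAR)
    s=s.astype(float);sd=np.minimum(np.roll(s,20,0),np.roll(s,-20,0));d=np.median(sd-s,1)
    d=cv2.blur(np.r_[d[-10:],d,d[:10]][:,None],(1,5))[10:-10,0];i=d.argmax()
    return a[i],d[i],np.sort(d)[-30]
E
python3 - <<'E'
from h import *
from scipy.optimize import least_squares
g=cv2.cvtColor(cv2.imread("pics/wrist1.png"),cv2.COLOR_BGR2GRAY);p=env.camera_params("wrist")
e=np.array([[140,149],[361,140],[195,38],[250,255],[160,85],[163,213],[335,213]])
W=np.array([fbp(u,v,.055,p)[:2] for u,v in e])
f=least_squares(lambda x:np.hypot(*(W-x[:2]).T)-x[2],[.51,.066,.1]);print(f.x.round(4),f.fun.round(4))
c=f.x[:2]
print([fbp(*q,.056,p).round(4) for q in [(138,170),(112,174),(123,172),(232,33),(238,147)]],bar(g,p,c))
p=np.array(fbp(123,172,.057,env.camera_params("wrist")))[:2]-c;print(np.degrees(np.arctan2(p[1],p[0])))
E
```

```text
[0.5154 0.0687 0.0994] [ 0.0002 -0.0001  0.0042  0.0001 -0.0053  0.0018 -0.001 ]
[array([0.4119, 0.0502, 0.056 ]), array([0.3785, 0.0476, 0.056 ]), array([0.3932, 0.049 , 0.056 ]), array([0.5084, 0.164 , 0.056 ]), array([0.5133, 0.0668, 0.056 ])] (np.float64(94.5), np.float64(62.800000000000004), np.float64(-0.2))
-170.8689215831666
```

```bash
python3 -m handwheel '[[1,[0,0,0.09],0],[1,[0,0,0.175],0],[1,[0,0,0.175],0],[1,[0,0,0.182],0],[1,[0,0,0.182],0]]';  python3 -m handwheel '[[1,[0,0,0.005],0],[1,[0,0,0.005],0],[1,[0,0,0.005],0]]';python3 -m handwheel '[[1,[0,0,0.005],0],[1,[0,0,0.005],0],[1,[0,0,0.005],0]]'
```

```text
time: 2.6
eef_pos: [0.5853, 0.0187, 0.0596]
orientation: [0.001, 0.707, 0.707, 0.001]
contact_force: [-0.2, -0.7, -0.0]
grip_width: -0.0004
grasp_force: 0.0
time: 2.9
eef_pos: [0.5841, 0.0183, 0.0563]
orientation: [0.0, 0.707, 0.707, 0.0]
contact_force: [0.4, 0.0, -0.2]
grip_width: 0.0004
grasp_force: 0.0
time: 3.2
eef_pos: [0.5836, 0.0183, 0.0535]
orientation: [-0.0, 0.707, 0.707, -0.0]
contact_force: [-0.1, 0.4, -0.7]
grip_width: -0.0001
grasp_force: 0.0
```

```bash
for i in 1 2; do python3 -m handwheel '[[1,[0,0,0.003],0],[1,[0,0,0.003],0],[1,[0,0,0.003],0]]' | grep -E "time|pos|contact"; done
```

```text
time: 3.5
eef_pos: [0.5836, 0.0183, 0.0523]
contact_force: [-0.2, -0.1, -0.3]
time: 3.8
eef_pos: [0.5836, 0.0182, 0.0512]
contact_force: [-0.1, 0.2, -0.3]
```

```bash
for i in 1 2 3; do python3 -m handwheel '[[1,[0,0,0.003],0],[1,[0,0,0.003],0],[1,[0,0,0.003],0]]' | grep -E "time|pos|contact"; done
python3 - <<'E'
from h import *
p=env.camera_params("wrist");im=env.get_image("wrist");cv2.imwrite("pics/w2.png",im[:,:,::-1]);print(np.array(p["pose"])[:3,3],env.read_state()["joint_torque"])
E
```

```text
time: 4.1
eef_pos: [0.5837, 0.0183, 0.05]
contact_force: [-0.4, -0.2, 0.3]
time: 4.4
eef_pos: [0.5836, 0.0183, 0.0488]
contact_force: [0.0, 0.1, 0.3]
time: 4.7
eef_pos: [0.5836, 0.0183, 0.0476]
contact_force: [-1.0, 0.7, -0.3]
[0.58304367 0.08727487 0.22241742] [-2.56851788e-03 -5.45238554e+01  7.07163602e+00 -1.83415747e+01
  8.90972122e-03  2.56139283e-03  3.15461930e-04]
```

View pics/w2.png

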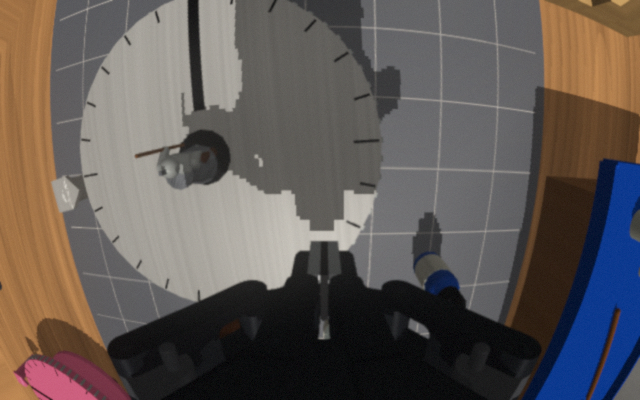

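The finger hangs over the wheel's edge region at about (323,243), and its shadow meets it at (323,225). I'll check the geometry before going lower.

```bash
python3 - <<'E'
from h import *
p=env.camera_params("wrist");s=env.read_state()["eef_pos"]
print(proj([s,[s[0],s[1],.055]],p).round(1))
for z in(.045,.05,.055):
  W=np.array([fbp(u,v,z,p)[:2] for u,v in [(81,142),(383,140),(199,305),(113,240),(372,200),(100,75)]])
  A=np.c_[2*W,np.ones(len(W))];x=np.linalg.lstsq(A,(W**2).sum(1),rcond=None)[0];print(z,x[:2].round(4),np.sqrt(x[2]+x[:2]@x[:2]).round(4), bar(cv2.cvtColor(cv2.imread("pics/w2.png"),cv2.COLOR_BGR2GRAY),p,x[:2]))
E
for i in 1 2; do python3 -m handwheel '[[1,[0,0,0.003],0],[1,[0,0,0.003],0]]' | grep -E "time|pos|contact"; done
```

```text
[[324.3 234.9]
 [324.4 239.6]]
0.045 [0.5128 0.0643] 0.1041 (np.float64(93.0), np.float64(125.4), np.float64(0.0))
0.05 [0.5148 0.065 ] 0.1012 (np.float64(94.5), np.float64(126.30000000000001), np.float64(0.0))
0.055 [0.5167 0.0656] 0.0983 (np.float64(96.0), np.float64(126.10000000000001), np.float64(0.1))
time: 4.95
eef_pos: [0.5835, 0.0183, 0.0463]
contact_force: [-0.6, 0.1, 0.3]
time: 5.15
eef_pos: [0.5835, 0.0183, 0.045]
contact_force: [0.3, 0.6, -0.0]
```

```bash
for i in 1 2 3 4; do python3 -m handwheel '[[1,[0,0,0.003],0],[1,[0,0,0.003],0]]' | grep -E "pos|contact"|tr '\n' ' '; done
```

```text
eef_pos: [0.5835, 0.0183, 0.0438] contact_force: [-0.8, -0.1, -0.8] eef_pos: [0.5836, 0.0183, 0.0427] contact_force: [-0.1, 0.1, -0.7] eef_pos: [0.5835, 0.0183, 0.0414] contact_force: [-0.9, 0.3, 0.1] eef_pos: [0.5836, 0.0183, 0.0403] contact_force: [0.0, -1.0, 0.4]
```

```bash
python3 - <<'E'
from h import *
a=env.get_image("scene")[140:290,240:440];b=env.get_image("wrist")[150:300,220:420]
cv2.imwrite("pics/s3.png",cv2.resize(np.hstack([a,b]),None,fx=2,fy=2,interpolation=cv2.INTER_CUBIC)[:,:,::-1])
E
```

```text
(no output)
```

View pics/s3.png

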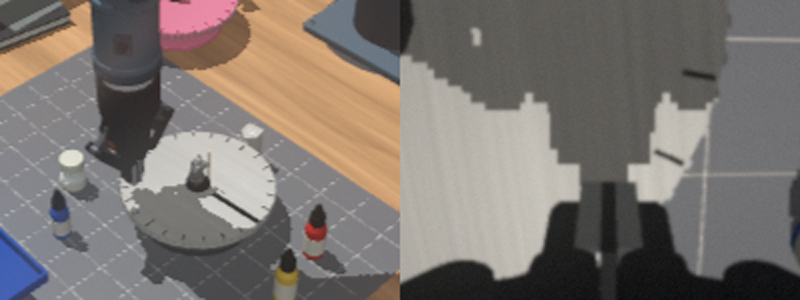

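The fingertip is over the wheel's rim and its shadow meets it just at the tip, so contact should be close. I'll keep lowering in small steps and watch the force.

```bash
for i in 1 2 3 4; do python3 -m handwheel '[[1,[0,0,0.003],0],[1,[0,0,0.003],0]]' | grep -E "pos|contact"|tr '\n' ' '; done
python3 - <<'E'
from h import *
im=env.get_image("wrist");p=env.camera_params("wrist");g=cv2.cvtColor(im,cv2.COLOR_RGB2GRAY)
print(bar(g,p,[.515,.067]),bp("scene",308,229,.055),bp("scene",308,229,.075),env.read_state()["time"])
E
```

```text
eef_pos: [0.5836, 0.0183, 0.0391] contact_force: [0.1, 0.4, 0.4] eef_pos: [0.5836, 0.0183, 0.0378] contact_force: [0.0, -0.0, -0.2] eef_pos: [0.5836, 0.0183, 0.0367] contact_force: [0.0, 0.8, -0.1] eef_pos: [0.5836, 0.0183, 0.0355] contact_force: [-0.7, 0.2, -0.6] (np.float64(95.0), np.float64(128.1), np.float64(0.30000000000000004)) [0.56695737 0.00501364 0.055     ] [0.57968493 0.02017085 0.075     ] 6.9
```

```bash
python3 -m handwheel '[[1,[0,0,0.004],0],[1,[0,0,0.004],0]]' | grep -E "pos|contact"
python3 -m handwheel '[[1,[0,0,0.004],0],[1,[0,0,0.004],0]]' | grep -E "pos|contact"
python3 -m handwheel '[[1,[0,0,0.004],0],[1,[0,0,0.004],0]]' | grep -E "pos|contact"
```

```text
eef_pos: [0.5835, 0.0183, 0.0338]
contact_force: [-0.2, -0.5, 0.7]
eef_pos: [0.5835, 0.0183, 0.0322]
contact_force: [-0.1, 0.2, -0.4]
eef_pos: [0.5835, 0.0183, 0.0306]
contact_force: [-0.8, 0.2, 0.4]
```

```bash
python3 - <<'E'
from h import *
p=env.camera_params("wrist");s=np.array(env.read_state()["eef_pos"])
for dz in (0,.01,.02,.03,.04): print(dz,proj([s+[0,0,dz],s+[0,.011,dz],s+[-.014,.011,dz],s+[.014,.011,dz]],p).round(0).tolist())
im=env.get_image("wrist");a=env.get_image("scene")[140:290,240:440];b=im[150:300,220:420]
cv2.imwrite("pics/s4.png",cv2.resize(np.hstack([a,b]),None,fx=2,fy=2,interpolation=cv2.INTER_CUBIC)[:,:,::-1])
E
```

```text
0 [[324.0, 235.0], [324.0, 218.0], [301.0, 218.0], [348.0, 218.0]]
0.01 [[324.0, 241.0], [324.0, 223.0], [300.0, 223.0], [349.0, 223.0]]
0.02 [[324.0, 248.0], [324.0, 230.0], [298.0, 229.0], [351.0, 229.0]]
0.03 [[324.0, 256.0], [324.0, 236.0], [297.0, 236.0], [352.0, 236.0]]
0.04 [[324.0, 265.0], [325.0, 244.0], [295.0, 244.0], [354.0, 244.0]]
```

View pics/s4.png

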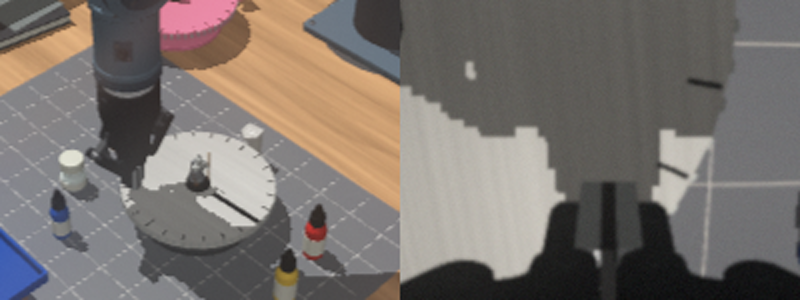

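The tip still looks above the wheel in both views, which put it about 33 mm behind the reported TCP. I expect contact near TCP z of 0.022, so I'll go on in small steps.

```bash
python3 -m handwheel '[[1,[0,0,0.01],0],[1,[0,0,0.01],0]]' | grep -E "pos|contact"
python3 -m handwheel '[[1,[0,0,0.004],0],[1,[0,0,0.004],0]]' | grep -E "pos|contact"
python3 -m handwheel '[[1,[0,0,0.004],0],[1,[0,0,0.004],0]]' | grep -E "pos|contact"
```

```text
eef_pos: [0.5833, 0.0183, 0.0263]
contact_force: [-0.5, -0.2, -1.7]
eef_pos: [0.5835, 0.0183, 0.025]
contact_force: [-0.6, -0.4, -0.0]
eef_pos: [0.5836, 0.0183, 0.0234]
contact_force: [1.1, 1.4, 0.5]
```

```bash
python3 -m handwheel '[[1,[0,0,0.004],0],[1,[0,0,0.004],0]]' | grep -E "pos|contact"
python3 -m handwheel '[[1,[0,0,0.004],0],[1,[0,0,0.004],0]]' | grep -E "time|pos|contact"
```

```text
eef_pos: [0.5839, 0.0184, 0.0222]
contact_force: [-0.5, 1.0, 2.8]
time: 8.6
eef_pos: [0.5847, 0.0193, 0.0221]
contact_force: [-3.2, 1.4, 17.0]
```

Contact is at TCP z of about 0.0222, and stiffness is roughly 9 N/mm. Next I'll flick counter-clockwise, lift off on the run, and return to the viewing pose.

```bash
python3 -m handwheel '[[1,[0.007,0.0047,-0.0015],0],[1,[0.0232,0.0142,-0.0015],0],[1,[0.0502,0.0262,-0.0015],0],[1,[0.0888,0.0362,-0.0015],0],[1,[0.1392,0.038,-0.0015],0],[1,[0.1965,0.025,-0.0015],0],[1,[0.2478,-0.0032,-0.06],0],[1,[0.275,-0.015,-0.12],0],[1,[0.18,0.05,-0.12],0],[1,[0.07,0.05,-0.12],0],[1,[0,0,-0.12],0]]'
python3 - <<'E'
from h import *
c=[.515,.067]
for i in range(6):
    s=env.read_state();p=env.camera_params("wrist");im=env.get_image("wrist");g=cv2.cvtColor(im,cv2.COLOR_RGB2GRAY)
    a=bar(g,p,c);print(round(s["time"],3),np.round(s["eef_pos"],3),(a[0]-189.4)%360,a[1:])
cv2.imwrite("pics/w5.png",im[:,:,::-1])
E
```

```text
time: 9.7
eef_pos: [0.5862, 0.0143, 0.0691]
orientation: [0.002, 0.708, 0.706, 0.001]
contact_force: [1.3, 0.3, 0.5]
grip_width: 0.0001
grasp_force: 0.0
9.7 [0.586 0.014 0.069] 40.599999999999994 (np.float64(117.4), np.float64(-0.1))
9.75 [0.58  0.009 0.068] 48.099999999999994 (np.float64(117.9), np.float64(-0.2))
9.8 [0.581 0.012 0.068] 56.099999999999994 (np.float64(117.7), np.float64(-0.1))
9.85 [0.582 0.015 0.068] 64.1 (np.float64(118.0), np.float64(-0.2))
9.9 [0.583 0.018 0.068] 71.6 (np.float64(119.4), np.float64(-0.1))
9.95 [0.584 0.019 0.068] 79.1 (np.float64(120.0), np.float64(0.0))
```

```bash
cat > m.py <<'E'
from h import *
c=[.515,.067];T=[];A=[]
for i in range(4):
    s=env.read_state();p=env.camera_params("wrist");g=cv2.cvtColor(env.get_image("wrist"),cv2.COLOR_RGB2GRAY)
    a=bar(g,p,c);T.append(s["time"]);A.append((a[0]-189.4)%360)
A=np.unwrap(A,period=360);k=np.polyfit(np.array(T)-T[-1],A,1);print(np.round(T,2),A.round(1),"w",k[0].round(1),"z",s["eef_pos"],a[1])
E
python3 -m handwheel '[[1,[0,0,0],0],[1,[0,0,0],0],[1,[0,0,0],0],[1,[0,0,0],0],[1,[0,0,0],0],[1,[0,0,0],0],[1,[0,0,0],0],[1,[0,0,0],0],[1,[0,0,0],0],[1,[0,0,0],0]]' |grep time; python3 m.py
```

```text
time: 11.0
[11.   11.05 11.1  11.15] [228.1 234.6 241.1 248.6] w 136.0 z [0.58366636 0.01828616 0.06842549] 70.3
```

The wheel turns at about 136°/s and slows by about 14°/s². I'll let it pass once more and brake at the second return, where the speed should be about 70°/s. First the finger goes down to hover 5 mm above the wheel.

```bash
python3 -m handwheel '[[1,[0,0,0.03],0],[1,[0,0,0.06],0],[1,[0,0,0.085],0],[1,[0,0,0.1],0],[1,[0,0,0.104],0],[1,[0,0,0.104],0],[1,[0,0,0.104],0],[1,[0,0,0.104],0],[1,[0,0,0.104],0],[1,[0,0,0.104],0],[1,[0,0,0.104],0],[1,[0,0,0.104],0]]' |grep time; python3 m.py
```

```text
time: 12.4
[12.4  12.45 12.5  12.55] [38.6 44.1 50.1 55.1] w 111.0 z [0.58365049 0.01829255 0.02682233] 121.4
```

```bash
python3 -m handwheel '[[1,[0,0,0],0],[1,[0,0,0],0],[1,[0,0,0],0],[1,[0,0,0],0],[1,[0,0,0],0],[1,[0,0,0],0],[1,[0,0,0],0],[1,[0,0,0],0],[1,[0,0,0],0],[1,[0,0,0],0],[1,[0,0,0],0],[1,[0,0,0],0]]' |grep time; python3 -m handwheel '[[1,[0,0,0],0],[1,[0,0,0],0],[1,[0,0,0],0],[1,[0,0,0],0],[1,[0,0,0],0]]' |grep time; python3 m.py
```

```text
time: 13.8
time: 14.3
[14.3  14.35 14.4  14.45] [222.1 227.6 231.1 235.1] w 85.0 z [0.58366075 0.01826731 0.026816  ] 72.0
```

```bash
python3 -m handwheel '[[1,[0,0,0],0],[1,[0,0,0],0],[1,[0,0,0],0],[1,[0,0,0],0],[1,[0,0,0],0],[1,[0,0,0],0],[1,[0,0,0],0],[1,[0,0,0],0],[1,[0,0,0],0]]' |grep time; python3 m.py
```

```text
time: 15.4
[15.4  15.45 15.5  15.55] [305.1 308.6 311.6 314.6] w 63.0 z [0.58367183 0.01828047 0.02681089] 120.60000000000001
```

```bash
python3 -m handwheel '[[1,[0,0,0],0],[1,[0,0,0],0],[1,[0,0,0],0],[1,[0,0,0],0],[1,[0,0,0],0],[1,[0,0,0.0165],0],[1,[0,0,0.0165],0],[1,[0,0,0.0165],0],[1,[0,0,0.0165],0],[1,[0,0,0.0165],0]]'; python3 m.py
```

```text
time: 16.6
eef_pos: [0.5855, 0.0191, 0.0221]
orientation: [0.001, 0.707, 0.707, 0.002]
contact_force: [-2.2, 2.3, 17.2]
grip_width: 0.0004
grasp_force: 8.8
[16.6  16.65 16.7  16.75] [354.6 354.6 354.6 355.1] w 3.0 z [0.58547097 0.01912563 0.02205763] 119.0
```

Stopped about 5° before the pointer, inside the ±12° tolerance. Now I'll lift straight up.

```bash
python3 -m handwheel '[[1,[0,0,-0.008],0],[1,[0,0,-0.06],0],[1,[0,0,-0.15],0],[1,[0,0,-0.2],0],[1,[0,0,-0.2],0],[1,[0,0,-0.2],0],[1,[0,0,-0.2],0]]' | grep -E "pos|contact"; python3 m.py; python3 - <<'E'
from h import *
cv2.imwrite("pics/w6.png",env.get_image("wrist")[:,:,::-1])
E
```

```text
eef_pos: [0.5826, 0.0183, 0.0989]
contact_force: [-0.7, -0.7, -0.2]
[17.5  17.55 17.6  17.65] [353.6 353.1 353.6 353.6] w 1.0 z [0.58287272 0.01822297 0.09910602] 117.80000000000001
```

View pics/w6.png

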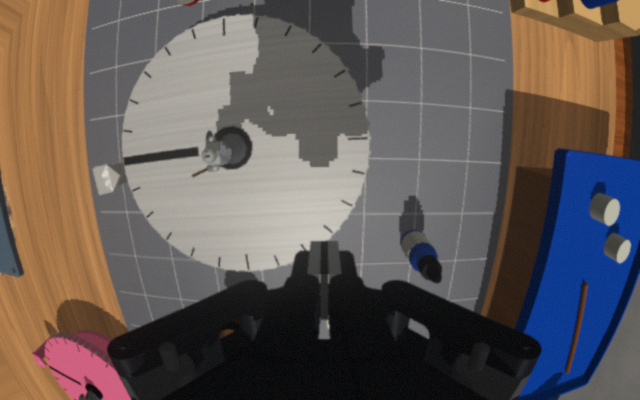

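The bar's outer end at (126,161) lies about 11 mm sideways of the pointer tip at about (121,175). That is inside the 20 mm limit, the finger is clear, and the figure is untouched, so I'm handing in.

```bash
python3 -c "
from workcell import env
print(env.sign_off())"
```

```text
the job is handed in; nothing more can be done
None
```

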